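Slide the green parts tray through the spring gate of the blow-off bay

TASK

Take the green parts tray by its upright black grip, set it on the steel apron in front of the blow-off bay, and slide it along the floor through the orange spring gate until it is wholly inside the bay and the gate has swung shut behind it. Leave the tray standing upright in the bay, let go, and leave the red tray where it is.

Things in the scene. Friction and masses are not known exactly. Their poses are not given: they have to be found in the camera images.
- green_tray: Open green tray of steel bushings, 110 mm long (x), 64 mm wide (y), both ends tapering to 16 mm over their last 29 mm; walls 28 mm high, about 0.4 kg. In its middle stands a grip plate 50 mm long (along x), 14 mm thick (along y), up to 90 mm above the underside, top 35 mm black: pinch it across its thickness from above. Origin: centre of the underside, z up. Same either way round.
- red_tray: Tray of the same shape and size, but red; to be left where it is. Origin: centre of its underside.
- gate (a point): Middle of the fixed bay's doorway (120 mm wide, posts 46 mm high), at floor height; x points into the bay, y left, z up. Flat steel floor, 160 mm wide, 4 mm over the bench, from 155 mm before the gate (open apron) to the end wall 195 mm beyond it. Bay 124 mm wide inside, blue walls 42 mm high, open top; end wall 56 mm, grey box behind it 66 mm, its black pipe stub 96 mm high.
- gate_left (a joint): Angle (rad) of both orange gate leaves, geared together: 0 shut, 1.5 fully swung into the bay. Each leaf is 58 mm long, 5 to 43 mm above the floor, hinged on a post; they meet in the middle. They open only inwards, against weak springs (about 2 N), and swing shut by themselves once the tray's rear end is about 35 mm beyond the doorway.
Not all that is in view belongs to the job. What is meant by the green_tray is not blue or purple, and is the larger of those in its own colour.

How it is judged:
On the way:
1. the green tray stands in the doorway, low over the floor, holding the gate open (x of green_tray in the frame of gate between -0.045 and 0.06 m and y of green_tray in the frame of gate between -0.035 and 0.035 m and z of green_tray in the frame of gate below 0.015 m and value of joint gate_left above 0.3 rad), for 0.1 s.
At the end, for the whole second after the job is handed in: The green tray rests upright (within 0.1 rad) on the floor of the bay, its middle 80 to 150 mm beyond the doorway and within 35 mm of the bay's centre line, still (under 20 mm/s), and the gate is shut behind it (under 0.12 rad) (x of green_tray in the frame of gate between 0.08 and 0.15 m and y of green_tray in the frame of gate between -0.035 and 0.035 m and z of green_tray in the frame of gate between -0.006 and 0.006 m and angle between green_tray's own z axis and vertical below 0.1 rad and linear speed of green_tray below 0.02 m/s and value of joint gate_left below 0.12 rad); the robot touches nothing.
It fails at once if the red tray is moved by more than 25 mm (distance of red_tray from where it was at the start of the episode above 0.025 m).
It also fails if it takes over 40 s, if anything falls off the work surface, if the arm or the gripper's body presses on something with over 40 N, if the wrist force passes 120 N, or if a joint passes its speed limit or range.

ROBOT

A 7-joint arm with a two-finger parallel gripper is mounted at the origin on the work surface. World frame = base frame: x ahead of the robot, y to its left, z up, the work surface at z = 0. Lengths are in m, angles in rad, forces in N, time in s.
With the tool pointing down it reaches from about 0.4 to 0.85 m from the base axis. Payload 4.5 kg.
Tool frame: the origin (TCP) lies on the centre line of the jaws, within the pads' length; the fingertips stand ahead of it and the grasp point (between the pads) lies 3 mm ahead of it (r.finger_overhang is the z of the fingertips in the tool frame, in m); z points along the fingers, y is the direction in which the jaws open and shut (so a half turn about z gives the same grasp; the last joint's range is limited). The gripper opens to 88 mm and grips with 3 to 60 N. Pads are 18 mm wide; open, the fingers measure 123 mm over their backs; the gripper's body (75 mm by 187 mm) begins 45 mm behind the grasp point.
Start: joints at [-1.267, 0.689, -0.195, 1.565, 0.157, 0.902, -0.215], TCP at [0.167, 0.602, 0.261] pointing down, gripper open.
Joint ranges: [-3.01, 3.01], [-0.46, 2.08], [-1.47, 1.51], [0.13, 2.56], [-1, 4.14], [0.04, 2.09], [-2.66, 2.66]. Speed limits (rad/s): [2.57, 2.57, 3.14, 3.14, 3.14, 3.14, 3.14].

INTERFACE

Orientations are given as a unit quaternion [x, y, z, w].
In Python, from plant import get_state, snapshot, camera_model, workorder, boxes_of, mark_of, r gives the robot as it stands.
- The arm moves only by the tool jog_arm, never from a script. Its argument "rows" is a list of rows, each a list of 2 entries, a list of its own where there are three numbers: the shift along the tool's x, y, z normalised to -1 to 1, where 1 is 75 cm, then the turn about the tool's z normalised to -1 to 1, where 1 is 2 rad. A call has 1 to 20 rows; each row is the pose to reach, as a shift and turn from the pose commanded when the call began, along the tool's axes at that moment; what a row does not reach only later rows make up. A row lasts 1/12 s, in which the tool goes at most 41.7 mm and 7.16 degrees, less where a joint would pass 70% of its speed; a pose out of reach is approached as far as the arm can. A call with a number of a shift or a turn outside -1 to 1 is refused whole. A call with a gripper value outside its range is refused whole. "gripper" is the finger opening in mm, from 0 to 88.1, set as the call begins (left out, the last holds). The fingers move at their own pace and stop on an object; "newtons" is the grip in N (left out, the last holds). Time passes only in rows, so rows that repeat a pose let the fingers close. It gives the time, the measured TCP pose, the force and the opening at its end, in the units of the state.
- get_state(): the state, without advancing time (a new reading comes with each control period).
- snapshot(name): name is "side" or "top"; returns the picture (400x640x3 uint8, red, green, blue); there is no depth.
- camera_model(name): a dict with "mtx" (3x3 intrinsics, pixels), "k1" (the pictures are not rectified: a ray, as slopes to the right and down, at radius r is drawn at 1 + k1 r^2 times it, then the intrinsics apply), "extrinsics" (4x4, takes a point from camera to world coordinates). Camera axes: x right, y up, looking along -z (the intrinsics and any distortion apply to the point x, -y, -z); pixel columns grow to the right and rows downward; lengths in m; the calibration is good to about 2 mm. A picture is of the moment at which its call begins. camera_model takes no time and is no camera call.
- workorder.finish_job(): hands the job in, once; it reports no verdict.
Trained networks look in the newest picture that a camera, given by its name, has taken for a name from the list of things; names that differ only in an ending like _2 or _b are one class to them, and where a whole thing is asked for, a point or a joint stands for the part that bears it (a point fixed in the world has none). Each returns a list of dicts, best first, with "p" (0 to 1); they miss things now and then, are a little off and sometimes report something else, mostly with a low value. They report only what shows in the picture. A call takes as long as a camera call. They do not tell look-alikes from the thing itself.
- boxes_of(thing, camera): "rect" ([left, top, right, bottom] in pixels, round what is visible of it).
- mark_of(thing, camera): "pixel" ([row, column] in pixels: a listed point, or the origin of a listed thing).
The state is a dict: "clock": time; "q": joint angles; "qd": joint speeds; "joint_torque": joint torques, N m; "tool_pos": TCP position; "eef_rot": TCP orientation; "contact_force": force on the tool from outside, world axes, zero at the start; "moment": the same for the moment, N m; "opening": opening from 0.0 (shut) to 1.0 (fully open).
Only numpy, scipy, OpenCV 4.12 (cv2) and the standard library are available. Lean on these libraries where they do the work, as an engineer would, in place of code of your own. Each camera call takes 0.05 s, during which the arm holds its last target.

## Working session

There is one attempt and no reset: what is moved stays moved. The work goes in short steps, Python scripts to look and compute and a tool call to move; the robot and the scene stay as the last step left them, time stands still between calls to the robot, and variables do not carry over. Pictures are saved under pics/ and viewed, and the job is handed in when it is done.

Besides the shell and the picture viewer there is one more tool, called after "Emit:" in YAML: its name, and indented under it one key for each argument. jog_arm: Moves the arm, as the interface text tells. Scaled input: -1 to 1 covers 75 cm each way for a shift and 2 rad each way for a turn. Its arguments: {"type":"object","properties":{"rows":{"type":"array"},"gripper":{"type":"number"},"newtons":{"type":"number"}},"required":["rows"]}

```bash
ls; mkdir -p pics
python3 - <<'E'
from plant import get_state, snapshot, camera_model, boxes_of, mark_of, r
import cv2
s=get_state(); print(s['clock'],s['tool_pos'],s['eef_rot'],r.finger_overhang)
for c in('top','side'):
    im=snapshot(c); cv2.imwrite(f'pics/{c}0.png',im[:,:,::-1])
    m=camera_model(c); print(c,m)
    for t in('green_tray','red_tray','gate'):
        print(t,mark_of(t,c)[:3])
    print(boxes_of('green_tray',c)[:4])
E
```

```text
pics
0.0 [0.16647179 0.60180517 0.25991208] [ 1.34450025e-01  9.90919943e-01 -9.24129787e-04 -6.26388312e-05] 0.022
top {'mtx': array([[460.144168  ,   0.        , 314.74639795],
       [  0.        , 460.144168  , 199.92991092],
       [  0.        ,   0.        ,   1.        ]]), 'k1': -0.07950547880034801, 'extrinsics': array([[-9.42665974e-03,  9.95886479e-01, -9.01180311e-02,
         3.35112997e-01],
       [-9.99955270e-01, -9.45785668e-03,  8.08550650e-05,
        -1.14391158e-01],
       [-7.71800956e-04,  9.01147623e-02,  9.95931089e-01,
         1.38717252e+00],
       [ 0.00000000e+00,  0.00000000e+00,  0.00000000e+00,
         1.00000000e+00]])}
green_tray [{'pixel': [232.3, 390.9], 'p': 0.74}, {'pixel': [190.0, 399.9], 'p': 0.73}, {'pixel': [209.4, 438.5], 'p': 0.7}]
red_tray [{'pixel': [185.6, 337.2], 'p': 0.66}]
gate [{'pixel': [165.3, 229.8], 'p': 0.94}]
[{'rect': [384.3, 218.3, 399.1, 245.9], 'p': 0.85}, {'rect': [388.0, 171.4, 414.8, 208.6], 'p': 0.78}, {'rect': [428.4, 193.5, 451.6, 223.6], 'p': 0.77}, {'rect': [427.4, 146.5, 458.8, 179.9], 'p': 0.71}]
side {'mtx'
[... 166 characters left out ...]
06134685043641442, 'extrinsics': array([[ 0.82035696,  0.3202351 , -0.47377626, -0.22051653],
       [-0.57174672,  0.4751932 , -0.66880274, -1.07232559],
       [ 0.01096115,  0.819537  ,  0.57292142,  0.86614655],
       [ 0.        ,  0.        ,  0.        ,  1.        ]])}
green_tray [{'pixel': [265.5, 390.2], 'p': 0.87}, {'pixel': [305.8, 403.5], 'p': 0.77}, {'pixel': [284.0, 450.3], 'p': 0.73}]
red_tray [{'pixel': [227.3, 348.4], 'p': 0.65}]
gate [{'pixel': [167.2, 299.2], 'p': 0.9}]
[{'rect': [387.1, 281.4, 424.9, 313.7], 'p': 0.91}, {'rect': [371.5, 236.4, 409.7, 277.6], 'p': 0.89}, {'rect': [430.2, 252.3, 474.7, 291.8], 'p': 0.87}, {'rect': [327.3, 253.7, 352.5, 286.4], 'p': 0.85}]
```

View pics/top0.png

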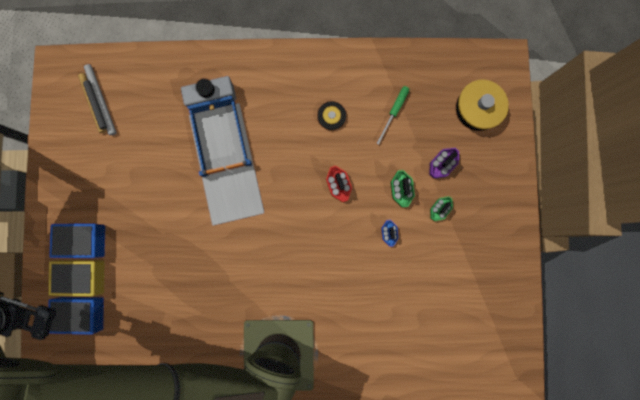

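View pics/side0.png

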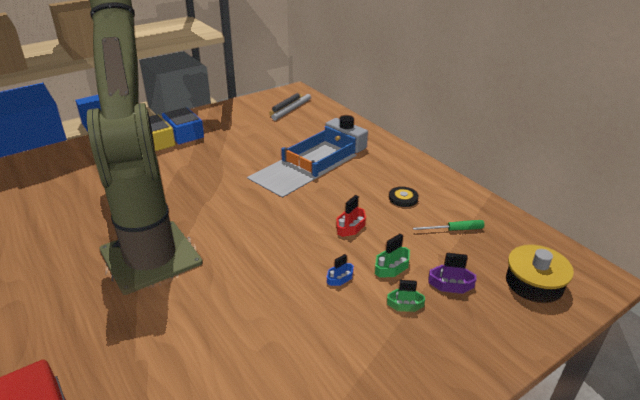

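Run:
```python
import cv2
a=cv2.imread('pics/top0.png')[130:260,190:480]; cv2.imwrite('pics/topz.png',cv2.resize(a,None,fx=2.75,fy=2.75,interpolation=2))
a=cv2.imread('pics/side0.png')[130:330,230:490]; cv2.imwrite('pics/sidez.png',cv2.resize(a,None,fx=3,fy=3,interpolation=2))
```

```text
(no output)
```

View pics/topz.png

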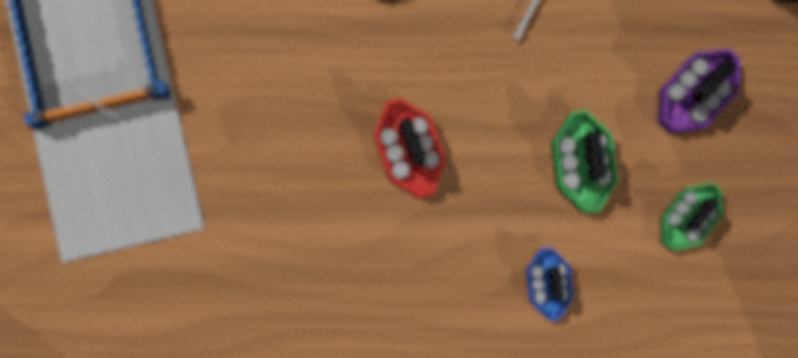

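View pics/sidez.png

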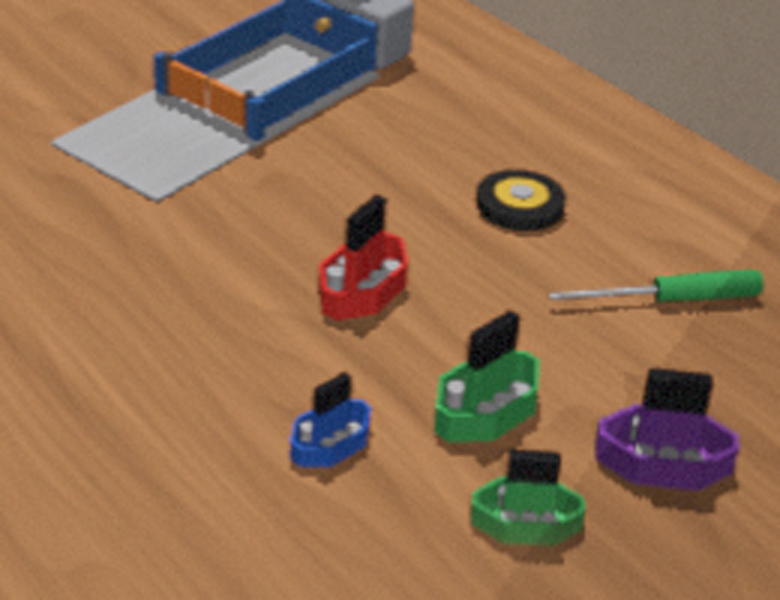

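The top view shows the larger green tray at about (403,189), with the smaller green one at (441,209) as a decoy. The red tray is at (339,185), the gate at about (222,167), and the apron's front corners at about (209,222) and (262,212). Next I'll fit poses to the silhouettes.

```bash
cat > h.py <<'E'
import numpy as np, cv2
from scipy.optimize import minimize
from plant import camera_model
C={c:camera_model(c) for c in('top','side')}
def proj(c,P):
    m=C[c];E=m['extrinsics'];P=np.atleast_2d(P)
    q=(P-E[:3,3])@E[:3,:3]
    u=np.c_[q[:,0],-q[:,1]]/(-q[:,2:3]); r2=(u**2).sum(1,keepdims=True)
    u=u*(1+m['k1']*r2); K=m['mtx']
    return np.c_[K[0,0]*u[:,0]+K[0,2],K[1,1]*u[:,1]+K[1,2]]
def unproj(c,uv,z):
    from scipy.optimize import fsolve
    return fsolve(lambda p:(proj(c,[p[0],p[1],z])[0]-uv),[0.5,0])
def tf(p,yaw,L):
    L=np.asarray(L,float);c,s=np.cos(yaw),np.sin(yaw)
    return np.c_[p[0]+c*L[:,0]-s*L[:,1],p[1]+s*L[:,0]+c*L[:,1],L[:,2]]
o=np.array([[.055,.008],[.026,.032],[-.026,.032],[-.055,.008],[-.055,-.008],[-.026,-.032],[.026,-.032],[.055,-.008]])
PR=[(*a,z) for a in o for z in(0,.028)]+[(x,y,.055) for x in(-.025,.025) for y in(-.007,.007)]
S=6
def render(uv,box,hull=True):
    x0,y0,x1,y1=box
    im=np.zeros(((y1-y0)*S,(x1-x0)*S),np.uint8)
    p=((uv-[x0,y0]+.5)*S).astype(np.float32)
    if hull:p=cv2.convexHull(p)[:,0]
    cv2.fillPoly(im,[np.round(p*16).astype(np.int32)],255,shift=4)
    return cv2.resize(im,(x1-x0,y1-y0),interpolation=cv2.INTER_AREA)/255.
def cmask(im,col,box):
    x0,y0,x1,y1=box;a=im[y0:y1,x0:x1].astype(float)
    a=cv2.resize(a,None,fx=S,fy=S,interpolation=cv2.INTER_LINEAR)
    b,g,r=a[...,0],a[...,1],a[...,2]
    m=(g>1.25*r)&(g>1.15*b) if col=='green' else (r>2.2*g)&(r>2.2*b)
    n,l,st,_=cv2.connectedComponentsWithStats(m.astype(np.uint8))
    # components near box centre: take all with decent area
    k=[i for i in range(1,n) if st[i,4]>4*S*S]
    pts=np.argwhere(np.isin(l,k))[:,::-1]
    h=cv2.convexHull(pts.astype(np.int32))
    o_=np.zeros(m.shape,np.uint8);cv2.fillPoly(o_,[h],255)
    return cv2.resize(o_,(x1-x0,y1-y0),interpolation=cv2.INTER_AREA)/255.
def fit(ims,col,boxes,x0,z=0,cams=('top','side')):
    M={c:cmask(ims[c],col,boxes[c]) for c in cams}
    L=np.array(PR)+[0,0,z]
    def f(v,cc=cams): return sum(((render(proj(c,tf(v[:2],v[2],L)),boxes[c])-M[c])**2).sum() for c in cc)
    def go(cc):
        best=None
        for dy in(-.3,0,.3):
            s=np.array(x0)+[0,0,dy]
            r=minimize(f,s,args=(cc,),method='Nelder-Mead',options=dict(initial_simplex=s+np.array([[0,0,0],[.01,0,0],[0,.01,0],[0,0,.2]]),xatol=1e-5,fatol=1e-3))
            if best is None or r.fun<best.fun:best=r
        return best.x,best.fun
    for c in cams: print(col,c,go((c,)),M[c].sum())
    r=go(cams);print('both',r);return r[0]
E
cat > m1.py <<'E'
from h import *
ims={c:cv2.imread(f'pics/{c}0.png') for c in C}
p=unproj('top',[403,189],.028);print(p)
fit(ims,'green',dict(top=(384,165,421,213),side=(367,240,414,281)),[*p,.1])
p=unproj('top',[339,185],.028)
fit(ims,'red',dict(top=(320,160,360,210),side=(328,196,372,240)),[*p,.2])
# gate from detections and apron corners
print('gate',unproj('top',[229.8,165.3],.004),unproj('side',[299.2,167.2],.004))
E
python3 m1.py
python3 - <<'E'
import cv2
a=cv2.imread('pics/top0.png')[70:230,175:275]; cv2.imwrite('pics/gz.png',cv2.resize(a,None,fx=3.7,fy=3.7,interpolation=2))
a=cv2.imread('pics/side0.png')[105:205,240:380]; cv2.imwrite('pics/gsz.png',cv2.resize(a,None,fx=5,fy=5,interpolation=2))
E
```

```text
[ 0.488312   -0.37785849]
green top (array([ 0.49207234, -0.37803017,  0.12615903]), np.float64(13.5200461361015)) 657.7450980392157
green side (array([ 0.49215791, -0.37222275,  0.09973075]), np.float64(23.198323721645522)) 862.0431372549019
both (array([ 0.49094758, -0.37560066,  0.09269833]), np.float64(94.4734179161861))
red top (array([ 0.50802811, -0.18669177,  0.35668007]), np.float64(5.04079969242599)) 651.5019607843137
red side (array([ 0.5077405 , -0.18117019,  0.33563424]), np.float64(18.783760092272203)) 681.3686274509804
both (array([ 0.5071038 , -0.18513773,  0.33923602]), np.float64(72.48884275278738))
gate [0.56874857 0.14349827] [0.55854649 0.1594876 ]
```

View pics/gz.png

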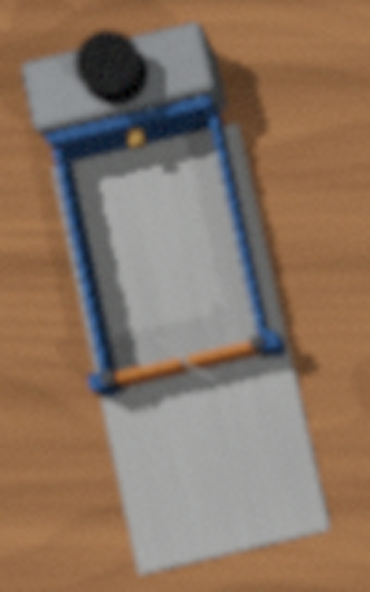

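View pics/gsz.png

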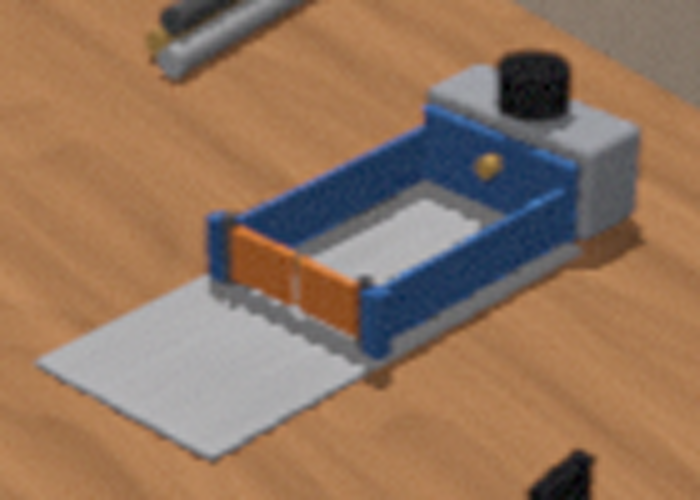

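```bash
cat > m2.py <<'E'
from h import *
from scipy.optimize import least_squares
L=np.array([[-.155,.08,.004],[-.155,-.08,.004],[0,.065,.05],[0,-.065,.05]])
obs=dict(top=[[175+140/3.7-.4,70+574/3.7-.4],[175+329/3.7-.4,70+527/3.7-.4],[201.2-.4,173.2-.4],[248.2-.4,162.2-.4]],
side=[[247.2,176.6],[282.2,196.6],[284,147.4],[314.8,162.6]])
for cc in(('top',),('side',),('top','side')):
    f=lambda v:np.concatenate([(proj(c,tf(v[:2],v[2],L))-obs[c]).ravel() for c in cc])
    r=least_squares(f,[.56,.15,.2]);print(cc,r.x,np.round(r.fun,1))
E
python3 m2.py
```

```text
('top',) [0.55640507 0.15175977 0.22616507] [-0.   0.2  0.4  0.6  1.9 -0.8 -2.3 -0. ]
('side',) [0.55803223 0.15815384 0.22821137] [-0.2  0.3  0.2 -0.5  0.9  1.  -0.8 -0.6]
('top', 'side') [0.55633156 0.15327088 0.22655272] [-0.5  0.3 -0.1  0.6  1.4 -0.7 -2.8 -0.   0.   1.1  0.5  0.4  1.2  1.7
 -0.4  0.2]
```

Emit:
jog_arm:
  rows:
    - [[-0.672, -0.509, 0], -0.19]
    - [[-0.672, -0.509, 0], -0.19]
    - [[-0.672, -0.509, 0], -0.19]
    - [[-0.672, -0.509, 0], -0.19]
    - [[-0.672, -0.509, 0], -0.19]
    - [[-0.672, -0.509, 0], -0.19]
    - [[-0.672, -0.509, 0], -0.19]
    - [[-0.672, -0.509, 0], -0.19]
    - [[-0.672, -0.509, 0], -0.19]
    - [[-0.672, -0.509, 0], -0.19]
    - [[-0.672, -0.509, 0], -0.19]
    - [[-0.672, -0.509, 0], -0.19]
    - [[-0.672, -0.509, 0], -0.19]
    - [[-0.672, -0.509, 0], -0.19]
    - [[-0.672, -0.509, 0], -0.19]
    - [[-0.672, -0.509, 0], -0.19]
    - [[-0.672, -0.509, 0], -0.19]
    - [[-0.672, -0.509, 0], -0.19]
  gripper: 88
  newtons: 30

```text
clock: 2.0
tool_pos: [0.5502, 0.1006, 0.2606]
eef_rot: [-0.055, 0.998, 0.001, -0.0]
contact_force: [-0.4, 1.4, -0.3]
opening: 0.994
```

```bash
cat > g.py <<'E'
import sys,numpy as np
from scipy.spatial.transform import Rotation as R
from plant import get_state
s=get_state();Q=R.from_quat(s['eef_rot']).as_matrix()
x,y,z,yaw=map(float,sys.argv[1:5])
d=np.array([x,y,z])-s['tool_pos']
cur=np.arctan2(-Q[1,0],-Q[0,0])
print('yaw',cur,'dist',np.linalg.norm(d),'scaled',np.round(Q.T@d/.75,4),'turn',round(-(yaw-cur)/2,4),s['clock'])
E
python3 g.py 0.491 -0.375 0.20 0.11
```

```text
yaw 0.10965755149498363 dist 0.48312858531614705 scaled [ 0.1478 -0.6218  0.0802] turn -0.0002 2.0
```

Emit:
jog_arm:
  rows:
    - [[0.148, -0.622, 0.08], 0]
    - [[0.148, -0.622, 0.08], 0]
    - [[0.148, -0.622, 0.08], 0]
    - [[0.148, -0.622, 0.08], 0]
    - [[0.148, -0.622, 0.08], 0]
    - [[0.148, -0.622, 0.08], 0]
    - [[0.148, -0.622, 0.08], 0]
    - [[0.148, -0.622, 0.08], 0]
    - [[0.148, -0.622, 0.08], 0]
    - [[0.148, -0.622, 0.08], 0]
    - [[0.148, -0.622, 0.08], 0]
    - [[0.148, -0.622, 0.08], 0]
    - [[0.148, -0.622, 0.08], 0]
    - [[0.148, -0.622, 0.08], 0]
    - [[0.148, -0.622, 0.08], 0]

```text
clock: 3.25
tool_pos: [0.4931, -0.3721, 0.201]
eef_rot: [-0.057, 0.998, 0.001, 0.001]
contact_force: [-0.6, 1.5, 0.3]
opening: 1.002
```

```bash
python3 - <<'E'
from plant import *
import cv2
a=snapshot('side')[:,:,::-1]; cv2.imwrite('pics/side1.png',a)
cv2.imwrite('pics/side1z.png',cv2.resize(a[130:330,290:490],None,fx=3,fy=3,interpolation=2))
E
python3 g.py 0.491 -0.375 0.08 0.11
```

```text
yaw 0.11542156038762445 dist 0.12118984509529314 scaled [ 0.0037 -0.004   0.1615] turn 0.0027 3.3
```

View pics/side1z.png

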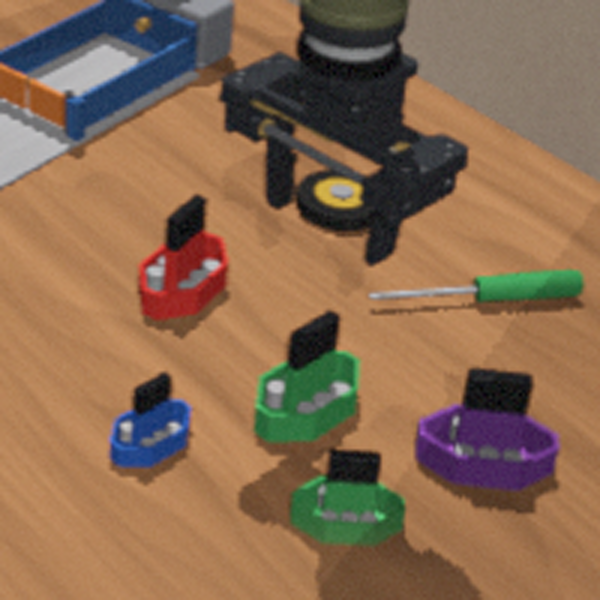

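The gripper is above and behind the tray as drawn, aligned with the grip plate, so I'm descending.

Emit:
jog_arm:
  rows:
    - [[0, 0, 0.04], 0]
    - [[0, 0, 0.08], 0]
    - [[0, 0, 0.11], 0]
    - [[0, 0, 0.13], 0]
    - [[0, 0, 0.14], 0]
    - [[0, 0, 0.15], 0]
    - [[0, 0, 0.16], 0]
    - [[0, 0, 0.16], 0]
    - [[0, 0, 0.16], 0]

```text
clock: 4.05
tool_pos: [0.492, -0.3755, 0.0811]
eef_rot: [-0.055, 0.998, -0.0, 0.0]
contact_force: [0.2, -0.9, 1.0]
opening: 1.002
```

```bash
python3 - <<'E'
from plant import *
import cv2
a=snapshot('side')[:,:,::-1]; cv2.imwrite('pics/side2.png',a)
cv2.imwrite('pics/side2z.png',cv2.resize(a[130:330,290:490],None,fx=3,fy=3,interpolation=2))
E
python3 g.py 0.491 -0.375 0.08 0.11
```

```text
yaw 0.1103825702670329 dist 0.001976823865185373 scaled [0.0014 0.0012 0.0019] turn 0.0002 4.1
```

View pics/side2z.png

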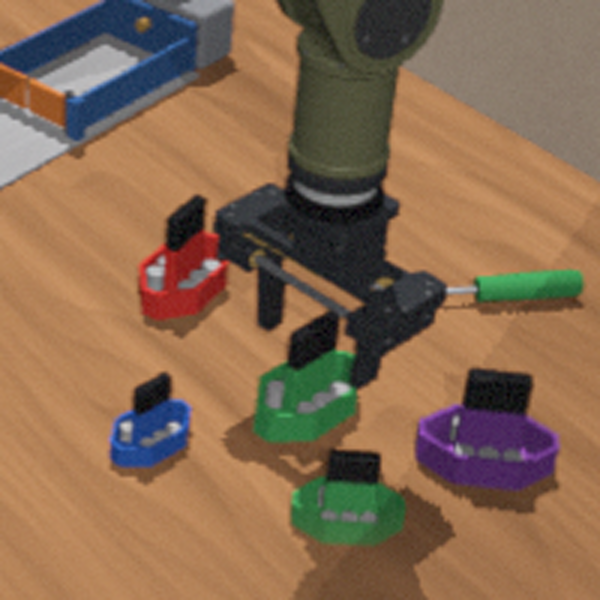

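The fingers straddle the black grip, with the plate centre about midway between the tips at zoom (320,352). Closing.

Emit:
jog_arm:
  rows:
    - [[0, 0, 0], 0]
    - [[0, 0, 0], 0]
    - [[0, 0, 0], 0]
    - [[0, 0, 0], 0]
    - [[0, 0, 0], 0]
    - [[0, 0, 0], 0]
    - [[0, 0, 0], 0]
    - [[0, 0, 0], 0]
    - [[0, 0, 0], 0]
    - [[0, 0, 0], 0]
    - [[0, 0, 0], 0]
    - [[0, 0, 0], 0]
  gripper: 0
  newtons: 35

```text
clock: 5.1
tool_pos: [0.4915, -0.375, 0.0805]
eef_rot: [-0.055, 0.998, 0.001, -0.0]
contact_force: [-0.2, 2.3, 0.9]
opening: 0.154
```

Emit:
jog_arm:
  rows:
    - [[0, 0, -0.03], 0]
    - [[0, 0, -0.07], 0]
    - [[0, 0, -0.11], 0]
    - [[0, 0, -0.15], 0]
    - [[0, 0, -0.18], 0]
    - [[0, 0, -0.2], 0]
    - [[0, 0, -0.2], 0]
    - [[0, 0, -0.2], 0]
    - [[0, 0, -0.2], 0]

```text
clock: 5.85
tool_pos: [0.4902, -0.3753, 0.2288]
eef_rot: [-0.055, 0.998, 0.001, -0.002]
contact_force: [0.0, 0.6, -5.6]
opening: 0.149
```

```bash
python3 - <<'E'
from plant import *
import cv2
for c in('side','top'):
    a=snapshot(c)[:,:,::-1]; cv2.imwrite(f'pics/{c}3.png',a)
a=cv2.imread('pics/side3.png')
cv2.imwrite('pics/side3z.png',cv2.resize(a[130:330,290:490],None,fx=3,fy=3,interpolation=2))
E
python3 g.py 0.45 -0.2 0.23 0.227
```

```text
yaw 0.11037599985531533 dist 0.1798086809873084 scaled [ 0.0278  0.2381 -0.0012] turn -0.0583 5.95
```

View pics/side3z.png

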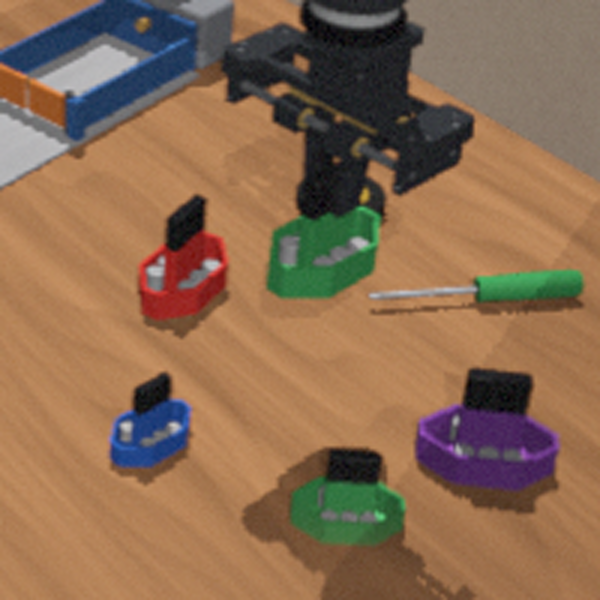

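```bash
cat > m3.py <<'E'
from h import *
ims={'side':cv2.imread('pics/side3.png')}
for z in (.146,.149,.151): fit(ims,'green',dict(side=(376,196,420,232)),[.49,-.375,.11],z,('side',))
E
python3 m3.py
```

```text
green side (array([ 0.49508145, -0.36927294,  0.11679209]), np.float64(39.62534409842368)) 936.9176470588235
both (array([ 0.49508145, -0.36927294,  0.11679209]), np.float64(39.62534409842368))
green side (array([ 0.49199679, -0.37202976,  0.12186413]), np.float64(41.7760707420223)) 936.9176470588235
both (array([ 0.49199679, -0.37202976,  0.12186413]), np.float64(41.7760707420223))
green side (array([ 0.49057201, -0.37369682,  0.12263915]), np.float64(43.402122260668975)) 936.9176470588235
both (array([ 0.49057201, -0.37369682,  0.12263915]), np.float64(43.402122260668975))
```

```bash
python3 g.py 0.469 0.135 0.2 0.227
```

```text
yaw 0.11037599985531533 dist 0.5114557453779837 scaled [-0.0467  0.6792  0.0397] turn -0.0583 5.95
```

Emit:
jog_arm:
  rows:
    - [[0, 0.02, 0], 0]
    - [[0, 0.06, 0], 0]
    - [[-0.005, 0.11, 0], 0]
    - [[-0.01, 0.16, 0], -0.01]
    - [[-0.01, 0.21, 0], -0.01]
    - [[-0.015, 0.26, 0], -0.02]
    - [[-0.02, 0.31, 0], -0.02]
    - [[-0.025, 0.36, 0], -0.03]
    - [[-0.03, 0.41, 0], -0.03]
    - [[-0.03, 0.46, 0], -0.04]
    - [[-0.035, 0.51, 0], -0.04]
    - [[-0.04, 0.56, 0.01], -0.05]
    - [[-0.04, 0.61, 0.02], -0.055]
    - [[-0.045, 0.65, 0.03], -0.058]
    - [[-0.047, 0.67, 0.035], -0.058]
    - [[-0.047, 0.679, 0.04], -0.058]
    - [[-0.047, 0.679, 0.04], -0.058]
    - [[-0.047, 0.679, 0.04], -0.058]

```text
clock: 7.45
tool_pos: [0.4702, 0.1328, 0.2001]
eef_rot: [-0.112, 0.994, -0.001, -0.001]
contact_force: [-0.7, -0.4, -4.4]
opening: 0.157
```

```bash
python3 - <<'E'
from plant import *
import cv2
for c in('side','top'):
    a=snapshot(c)[:,:,::-1]; cv2.imwrite(f'pics/{c}4.png',a)
a=cv2.imread('pics/side4.png')
cv2.imwrite('pics/side4z.png',cv2.resize(a[60:260,200:400],None,fx=3,fy=3,interpolation=2))
E
python3 g.py 0.469 0.135 0.09 0.227
```

```text
yaw 0.22316852142287325 dist 0.11061848041635755 scaled [0.0011 0.0047 0.1474] turn -0.0019 7.55
```

View pics/side4z.png

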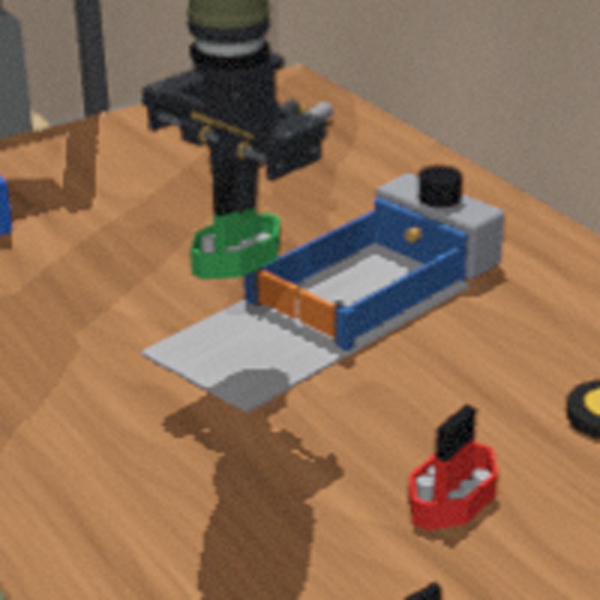

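Emit:
jog_arm:
  rows:
    - [[0, 0, 0.03], 0]
    - [[0, 0, 0.07], 0]
    - [[0, 0, 0.1], 0]
    - [[0, 0, 0.125], 0]
    - [[0, 0, 0.14], 0]
    - [[0, 0, 0.145], 0]
    - [[0, 0, 0.149], 0]
    - [[0, 0, 0.151], 0]
    - [[0, 0, 0.151], 0]
    - [[0, 0, 0.151], 0]

```text
clock: 8.38
tool_pos: [0.4712, 0.1342, 0.0882]
eef_rot: [-0.113, 0.994, 0.0, 0.001]
contact_force: [-0.1, -0.4, -4.8]
opening: 0.157
```

```bash
python3 - <<'E'
from plant import *
import cv2
a=snapshot('side')[:,:,::-1]; cv2.imwrite('pics/side5.png',a)
cv2.imwrite('pics/side5z.png',cv2.resize(a[80:230,220:400],None,fx=4,fy=4,interpolation=2))
print(get_state()['contact_force'],get_state()['tool_pos'])
from h import *
fit({'side':a},'green',dict(side=(240,130,310,195)),[.469,.135,.227],.005,('side',))
E
python3 g.py 0.469 0.135 0.085 0.227
```

```text
[ 4.62800027e-04 -4.70704395e-01 -5.37712675e+00] [0.47113426 0.13429789 0.08817643]
green side (array([0.47331581, 0.13978104, 0.23051624]), np.float64(14.767412533640908)) 552.3098039215686
both (array([0.47331581, 0.13978104, 0.23051624]), np.float64(14.767412533640908))
yaw 0.22577267461948344 dist 0.00389072123169189 scaled [0.0026 0.0015 0.0042] turn -0.0006 8.4333
```

View pics/side5z.png

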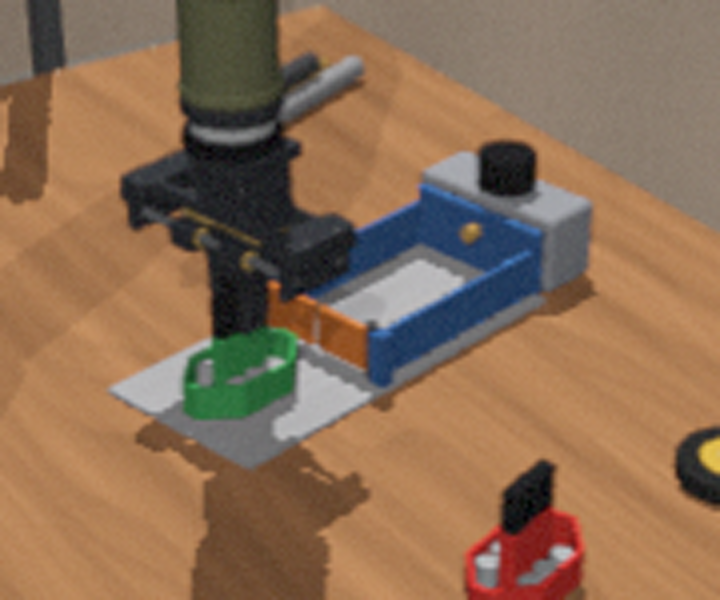

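Emit:
jog_arm:
  rows:
    - [[0, 0, 0.002], 0]
    - [[0, 0, 0.003], 0]
    - [[0, 0, 0.004], 0]
    - [[0, 0, 0.004], 0]
    - [[0, 0, 0.004], 0]

```text
clock: 8.85
tool_pos: [0.4706, 0.1343, 0.0845]
eef_rot: [-0.113, 0.994, 0.0, 0.0]
contact_force: [0.2, 0.4, -5.3]
opening: 0.154
```

Emit:
jog_arm:
  rows:
    - [[0, 0, 0.001], 0]
    - [[-0.005, 0, 0.001], 0]
    - [[-0.015, 0, 0.001], 0]
    - [[-0.03, 0, 0.001], 0]
    - [[-0.04, 0, 0.001], 0]
    - [[-0.05, 0, 0.001], 0]
    - [[-0.06, 0, 0.001], 0]
    - [[-0.07, 0, 0.001], 0]
    - [[-0.08, 0, 0.001], 0]
    - [[-0.09, 0, 0.001], 0]
    - [[-0.1, 0, 0.001], 0]
    - [[-0.11, 0, 0.001], 0]
    - [[-0.115, 0, 0.001], 0]
    - [[-0.12, 0, 0.001], 0]
    - [[-0.12, 0, 0.001], 0]
    - [[-0.12, 0, 0.001], 0]

```text
clock: 10.18
tool_pos: [0.5526, 0.1528, 0.0845]
eef_rot: [-0.113, 0.994, -0.002, -0.005]
contact_force: [-13.7, -1.9, 16.5]
opening: 0.155
```

```bash
python3 - <<'E'
from plant import *
import cv2
for c in('side','top'):
    a=snapshot(c)[:,:,::-1]; cv2.imwrite(f'pics/{c}6.png',a)
a=cv2.imread('pics/side6.png')
cv2.imwrite('pics/side6z.png',cv2.resize(a[80:230,220:400],None,fx=4,fy=4,interpolation=2))
E
python3 g.py 0.669 0.181 0.084 0.227
```

```text
yaw 0.2269058795837772 dist 0.11976034932601251 scaled [-0.1597  0.0017 -0.0012] turn -0.0 10.2833
```

View pics/side6z.png

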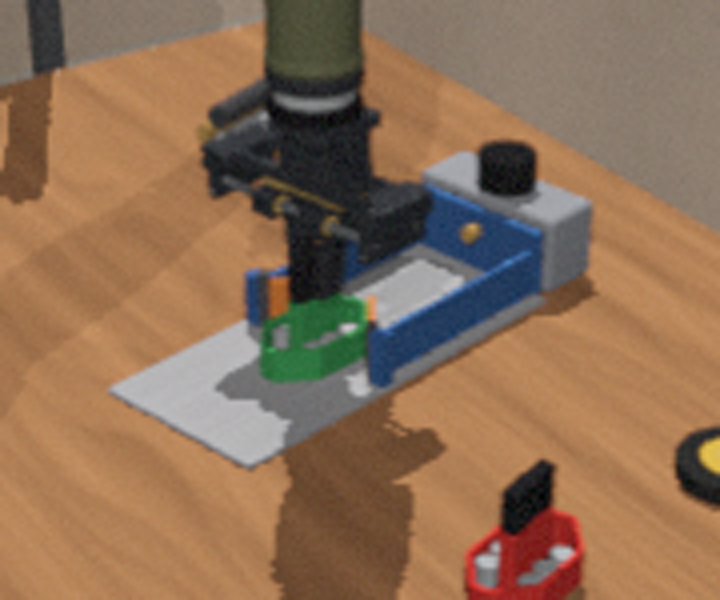

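Tray is in the doorway at about (298,165) with the leaves open around it, and it is pressing a little hard on the floor. I'll ease up 1.5 mm and push on.

Emit:
jog_arm:
  rows:
    - [[0, 0, -0.002], 0]
    - [[-0.01, 0, -0.002], 0]
    - [[-0.02, 0, -0.002], 0]
    - [[-0.03, 0, -0.002], 0]
    - [[-0.045, 0, -0.002], 0]
    - [[-0.06, 0, -0.002], 0]
    - [[-0.075, 0, -0.002], 0]
    - [[-0.09, 0, -0.002], 0]
    - [[-0.105, 0, -0.002], 0]
    - [[-0.12, 0, -0.002], 0]
    - [[-0.135, 0, -0.002], 0]
    - [[-0.145, 0, -0.002], 0]
    - [[-0.15, 0, -0.002], 0]
    - [[-0.155, 0, -0.002], 0]
    - [[-0.155, 0, -0.002], 0]
    - [[-0.155, 0, -0.002], 0]
    - [[-0.155, 0, -0.002], 0]

```text
clock: 11.7
tool_pos: [0.6712, 0.1804, 0.085]
eef_rot: [-0.113, 0.994, -0.0, -0.0]
contact_force: [-0.0, 0.3, -4.5]
opening: 0.161
```

```bash
python3 - <<'E'
from plant import *
import cv2
for c in('side','top'):
    a=snapshot(c)[:,:,::-1]; cv2.imwrite(f'pics/{c}7.png',a)
a=cv2.imread('pics/side7.png')
cv2.imwrite('pics/side7z.png',cv2.resize(a[80:230,220:400],None,fx=4,fy=4,interpolation=2))
E
python3 g.py 0.669 0.181 0.084 0.227
```

```text
yaw 0.2264675150110264 dist 0.0025443917749332205 scaled [0.0027 0.0013 0.0016] turn -0.0003 11.8
```

View pics/side7z.png

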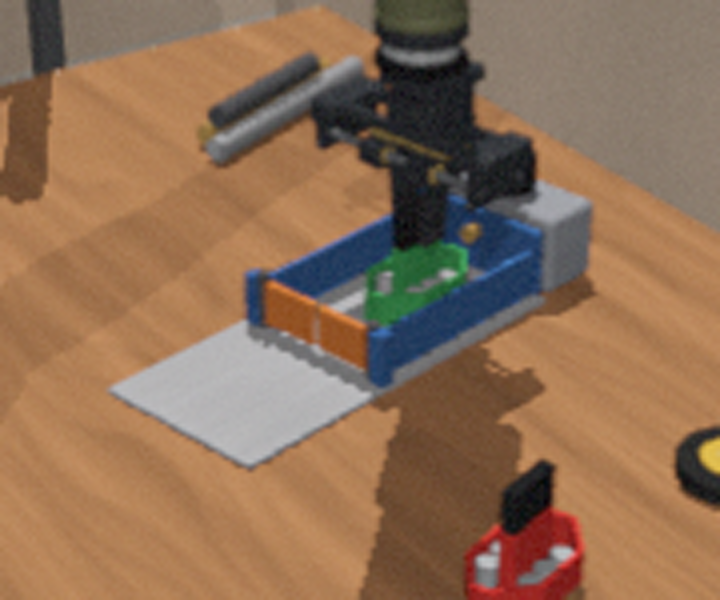

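The gate is shut and the tray is inside. Lower slightly, release and retreat upwards.

Emit:
jog_arm:
  rows:
    - [[0, 0, 0.001], 0]
    - [[0, 0, 0.001], 0]
    - [[0, 0, 0.0015], 0]
    - [[0, 0, 0.0015], 0]

```text
clock: 12.13
tool_pos: [0.6716, 0.1807, 0.0844]
eef_rot: [-0.113, 0.994, 0.0, 0.0]
contact_force: [-0.6, 0.6, -2.9]
opening: 0.154
```

Emit:
jog_arm:
  rows:
    - [[0, 0, 0], 0]
    - [[0, 0, 0], 0]
    - [[0, 0, 0], 0]
    - [[0, 0, 0], 0]
    - [[0, 0, 0], 0]
    - [[0, 0, 0], 0]
    - [[0, 0, 0], 0]
    - [[0, 0, 0], 0]
    - [[0, 0, 0], 0]
    - [[0, 0, 0], 0]
  gripper: 60

```text
clock: 12.97
tool_pos: [0.6716, 0.1806, 0.0841]
eef_rot: [-0.113, 0.994, 0.0, -0.0]
contact_force: [-0.0, -0.1, -0.2]
opening: 0.679
```

Emit:
jog_arm:
  rows:
    - [[0, 0, -0.02], 0]
    - [[0, 0, -0.05], 0]
    - [[0, 0, -0.09], 0]
    - [[0, 0, -0.14], 0]
    - [[0, 0, -0.19], 0]
    - [[0, 0, -0.22], 0]
    - [[0.05, 0, -0.22], 0]
    - [[0.1, 0, -0.22], 0]
    - [[0.15, 0, -0.22], 0]
    - [[0.2, 0, -0.22], 0]
    - [[0.25, 0, -0.22], 0]
    - [[0.28, 0, -0.22], 0]
    - [[0.28, 0, -0.22], 0]
    - [[0.28, 0, -0.22], 0]

```text
clock: 14.13
tool_pos: [0.4667, 0.1334, 0.2504]
eef_rot: [-0.113, 0.994, -0.0, 0.001]
contact_force: [1.1, 1.2, -0.7]
opening: 0.687
```

Run:
```python
from plant import *
from h import *
for c in('side','top'):
    a=snapshot(c)[:,:,::-1].copy(); cv2.imwrite(f'pics/{c}8.png',a)
a=cv2.imread('pics/side8.png');b=cv2.imread('pics/top8.png')
cv2.imwrite('pics/side8z.png',cv2.resize(a[80:230,220:400],None,fx=4,fy=4,interpolation=2))
cv2.imwrite('pics/top8z.png',cv2.resize(b[60:240,170:370],None,fx=3,fy=3,interpolation=2))
s=get_state();print(s['clock'],s['contact_force'],s['tool_pos'])
fit({'top':b},'green',dict(top=(192,100,245,165)),[.669,.18,.227],.004,('top',))
p=unproj('top',[339,185],.028)
fit({'top':b,'side':a},'red',dict(top=(320,160,360,210),side=(328,196,372,240)),[*p,.2])
```

```text
14.2333 [ 0.60904826  0.70790953 -0.1586519 ] [0.46861104 0.13408181 0.24995841]
green top (array([0.67407678, 0.17830775, 0.22331801]), np.float64(2.385851595540177)) 673.1254901960785
both (array([0.67407678, 0.17830775, 0.22331801]), np.float64(2.385851595540177))
red top (array([ 0.50798462, -0.18659806,  0.3587019 ]), np.float64(7.80166089965398)) 641.8196078431373
red side (array([ 0.50843012, -0.18071786,  0.3338377 ]), np.float64(19.292456747404845)) 679.5764705882352
both (array([ 0.50686066, -0.18540263,  0.34590734]), np.float64(71.67083429450211))
```

View pics/side8z.png

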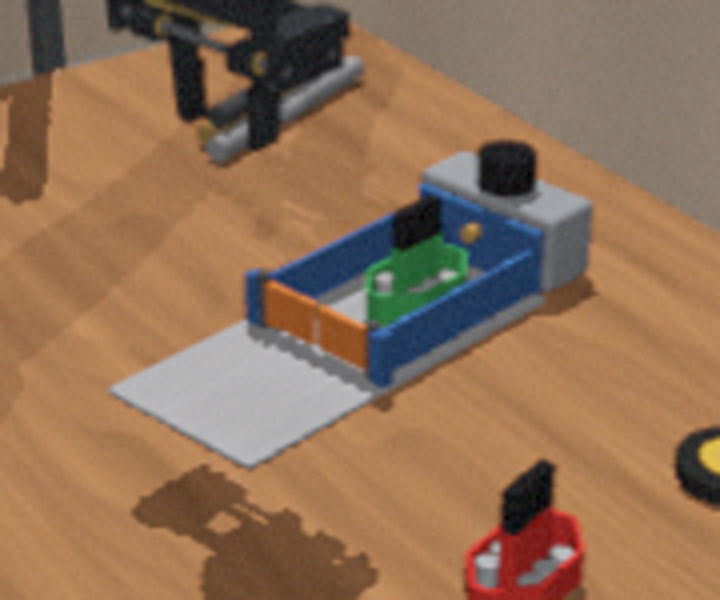

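View pics/top8z.png

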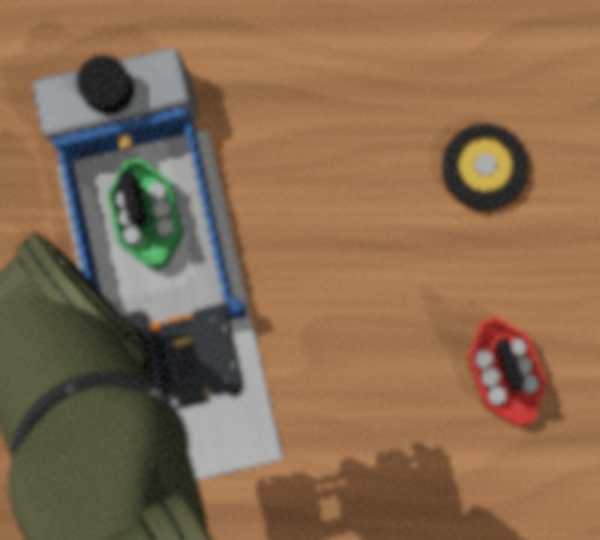

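The top fit puts the tray about 0.121 m beyond the doorway and within 1 mm of the centre line. The gate is shut and the red tray hasn't moved, so I'm handing in.

```bash
python3 -c "
from plant import *
print(workorder.finish_job())"
```

```text
the job is handed in; nothing more can be done
None
```

The green tray is standing in the blow-off bay with the gate shut behind it, and I handed the job in at about 14.2 s of the 40 s allowed. I gripped it by its black grip, set it on the apron, slid it through the gate, let go and moved the arm clear.

**Last checks:**
- **Tray position:** the top camera puts its middle about 0.121 m past the doorway and within about 1 mm of the centre line.
- **Upright and gate shut:** I judged both by eye from the last side picture. The gate angle and the tray's tilt and speed were not measured.
- **Red tray:** it shifted by less than 1 mm between the first and last fits, which is within measurement noise.
- **Gripper:** it is clear of everything, and the wrist force is near zero.

**Disagreements and limits:**
- **Cameras:** the two differed by about 5–6 mm in y. I worked from relative positions within each camera, and on those they agreed to about 2 mm.
- **Gate detections:** the network's marks for the gate were up to 12 mm off in x. I used my own fit to the apron corners and posts instead.
- **Doorway pressure:** the tray pressed harder on the floor than I intended there, about 20 N. I raised the tool 1.5 mm before pushing on.

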